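# Move the glue pots on along the warming plate and show it on the status block

## Robot

A 6-joint arm with a two-finger parallel gripper is mounted at the origin on a cart in front of the work surface, level with it; the furniture and walls round the work are solid. World frame = base frame: x ahead of the robot, y to its left, z up, the work surface at z = 0. Lengths are in m, angles in rad, forces in N, time in s.
With the tool pointing down it reaches from about 0.25 to 0.85 m from the base axis. Payload 12.5 kg.
Tool frame: the origin (TCP) lies at the very end of the fingers, on their centre line; the grasp point (between the pads) lies 19 mm behind it; z points along the fingers, x is the direction in which the jaws open and shut, and the axes are right-handed (so a half turn about z gives the same grasp; the last joint's range is limited). The gripper opens to 93 mm and grips with 3 to 60 N. Pads are 15 mm wide; open, the fingers measure 128 mm over their backs; the gripper's body (75 mm by 188 mm) begins 65 mm behind the grasp point.
Start: joints at [1.259, 0.351, 1.652, -0, 1.139, -0.085], TCP at [0.124, 0.536, 0.219] pointing down, gripper open.
Joint ranges: [-2.75, 2.75], [-0.79, 2.1], [0.01, 2.65], [-1.57, 4.71], [0.07, 3.14], [-2.87, 2.87]. Speed limits (rad/s): [2.22, 2.22, 2.79, 3.14, 3.14, 3.14].

## Interface

Orientations are given as a unit quaternion [w, x, y, z].
In Python, from plant import arm, cams, ticket gives the robot as it stands. The module is installed in compiled form; this text tells all that it offers.
- The arm moves only by the tool send_rows, never from a script. Its argument "rows" is a list of rows, each a list of 3 entries, a list of its own where there are three numbers: the turn, a rotation vector about the tool's x, y, z in rad, then the shift along the tool's x, y, z in cm, then the closure in counts, from 0 (fully open) to 255 (shut). In form: [[[wx, wy, wz], [tx, ty, tz], grip], ...]. A call has 1 to 12 rows; each row is the pose to reach, as a shift and turn from the pose measured when the call began, along the tool's axes at that moment; what a row does not reach only later rows make up. A row lasts 1/8 s, in which the tool goes at most 62.5 mm and 10.7 degrees, less where a joint would pass 70% of its speed; a pose out of reach is approached as far as the arm can. A call with a gripper value outside its range is refused whole. The fingers move at their own pace and stop on an object; "force" is the grip in N (left out, the last holds). Time passes only in rows, so rows that repeat a pose let the fingers close. It gives the time, the measured TCP pose, the force and the opening at its end, in the units of the state.
- arm.get_state(): the state, without advancing time (a new reading comes with each control period).
- cams.grab_frame(name): name is "scene" or "top" or "wrist"; returns a dict with "pixels" (400x640x3 uint8, red, green, blue), "mtx" (3x3 intrinsics, pixels), "origin" and "orientation" of the camera in the world. Camera axes: x right, y down, z forward; pixel columns grow to the right and rows downward; lengths in m; the calibration is good to about 2 mm. A picture is of the moment at which its call begins. There is no depth.
- ticket.close_job(): hands the job in, once; it reports no verdict.
The state is a dict: "t": time; "q": joint angles; "joint_velocities": joint speeds; "effort": joint torques, N m; "tool_pos": TCP position; "tcp_rot": TCP orientation; "ft_force": force on the tool from outside, world axes, zero at the start; "moment": the same for the moment, N m; "opening": finger opening in m.
Only numpy, scipy, OpenCV 4.12 (cv2) and the standard library are available. Lean on these libraries where they do the work, as an engineer would, in place of code of your own. Each camera call takes 0.05 s, during which the arm holds its last target.

## Task

The pot with the yellow lid, on the red ring of the warming plate, is ready: slide it across the plate into the blue ring, then slide the pot with the black lid from the white ring into the red ring; keep both upright and on the plate, do not lift them. Last, roll the wooden status block on the right over on the table, one face at a time and letting it lie on each, until its green face, now underneath, is on top; do not pick it up, and leave the other things where they are.

Things in the scene. Friction and masses are not known exactly. Their poses are not given: they have to be found in the camera images.
- plate: square grey warming plate with dark steel top, 270 x 270 mm, 24 mm high, fixed to the table. Origin: centre of its underside on the table; z up, top face at 24 mm, level and polished, so that pots slide easily (friction about 0.25). Its dial is at its -x side
- red_ring: painted red ring, flush on the top of the plate, inner diameter 89 mm, outer 100 mm. Origin: its centre on the plate's top face. Which of the plate's three places it has differs from start to start; the three centres lie 147 mm apart in a triangle
- blue_ring: painted blue ring, flush on the top of the plate, inner diameter 89 mm, outer 100 mm. Origin: its centre on the plate's top face. Which of the plate's three places it has differs from start to start; the three centres lie 147 mm apart in a triangle
- white_ring: painted white ring, flush on the top of the plate, inner diameter 89 mm, outer 100 mm. Origin: its centre on the plate's top face. Which of the plate's three places it has differs from start to start; the three centres lie 147 mm apart in a triangle
- yellow_pot: loose metal pot, 70 mm diameter, with a fixed yellow lid (73 mm); 0.3 to 0.6 kg. Origin: centre of its underside, z up. Lid top 56 mm above the origin; in its centre a yellow cylindrical knob, 22 mm diameter, from 56 to 86 mm up, to hold it by. Two wire ears at +y and -y, 38 mm up, reach 43 mm from the axis. Starts in the red ring
- black_pot: loose metal pot, 70 mm diameter, with a fixed black lid (73 mm); 0.3 to 0.6 kg. Origin: centre of its underside, z up. Lid top 56 mm above the origin; in its centre a black cylindrical knob, 22 mm diameter, from 56 to 86 mm up, to hold it by. Two wire ears at +y and -y, 38 mm up, reach 43 mm from the axis. Starts in the white ring
- status_block: loose wooden bar, 40 x 40 x 66 mm, 0.12 kg, on the table right of the plate; grips the table well. Origin: its centre. y axis along its length; +z face white (on top at the start), -z green (underneath), +x and -x yellow. A push 33 mm up on a long side, in an arc about the far lower edge, tips it; past 45 degrees it falls onto the next face. A quarter roll carries it 40 mm; 80 mm of table is free beyond it
- pin_tin: round grey tin, 60 mm across, 32 mm high, right of the plate, behind the block; loose, leave where it is; origin: centre of its underside
- board_eraser: small black felt eraser, 28 x 46 x 19 mm, between block and plate, near the robot; loose, leave where it is; origin: centre of its underside
- squeegee: flat orange squeegee, 72 x 100 x 11 mm, left; loose, leave where it is; origin: centre of its underside
- paste_brush: flat brush with wooden handle, 48 x 190 x 14 mm, left; loose, leave where it is; origin: centre of its underside
- tape_measure: round yellow tape measure, 64 x 72 x 25 mm, far left; loose, leave where it is; origin: centre of its underside
There are look-alikes about, which are no part of the job. Leave any purple look-alike of the black_pot alone. Leave any purple look-alike of the yellow_pot alone.

How it is judged:
On the way, in this order (a step that is already met when the one before it is completed fails the run):
1. the yellow-lidded pot stands inside the blue ring (horizontal distance between yellow_pot and blue_ring below 0.011 m and angle between yellow_pot's own z axis and vertical below 0.08 rad and linear speed of yellow_pot below 0.02 m/s), for 0.2 s.
2. the black-lidded pot stands inside the red ring (horizontal distance between black_pot and red_ring below 0.011 m and angle between black_pot's own z axis and vertical below 0.08 rad and linear speed of black_pot below 0.02 m/s), for 0.2 s.
3. the status block lies on one of its yellow faces (angle between status_block's own z axis and vertical between 1.45 and 1.69 rad and angle between status_block's own y axis and vertical between 1.45 and 1.69 rad and height (world z) of status_block below 0.023 m), for 0.2 s.
4. the status block lies with green on top (angle between status_block's own z axis and vertical above 3.04 rad and height (world z) of status_block below 0.023 m), for 0.2 s.
At the end, for the whole second after the job is handed in: The yellow-lidded pot stands upright in the blue ring and the black-lidded pot in the red ring, each within 11 mm of the ring's centre; the status block lies flat on the table with its green face on top (within 0.1 rad); all are at rest (all of step 1 and all of step 2 and all of step 4 and height (world z) of status_block above 0.017 m and linear speed of status_block below 0.02 m/s and angular speed of status_block below 0.2 rad/s); the robot touches nothing.
It fails at once if a pot is lifted more than 6 mm off the plate (height (world z) of any of yellow_pot, black_pot above 0.03 m).
It fails at once if a pot tips by more than 0.25 rad (angle between any of yellow_pot, black_pot's own z axis and vertical above 0.25 rad).
It fails at once if a pot drops off the plate (height (world z) of any of yellow_pot, black_pot below 0.018 m).
It fails at once if the status block is picked up (its centre rises over 45 mm; rolling over an edge needs 28 mm) (height (world z) of status_block above 0.045 m).
It fails at once if a bystander (tin, eraser, squeegee, brush, tape measure) is moved by more than 30 mm (distance of any of pin_tin, board_eraser, squeegee, paste_brush, tape_measure from where it was at the start of the episode above 0.03 m).
It also fails if it takes over 69 s, if anything falls off the work surface, if the arm or the gripper's body presses on something with over 40 N, if the wrist force passes 120 N, or if a joint passes its speed limit or range.

## Working session

There is one attempt and no reset: what is moved stays moved. The work goes in short steps, Python scripts to look and compute and a tool call to move; the robot and the scene stay as the last step left them, time stands still between calls to the robot, and variables do not carry over. Pictures are saved under pics/ and viewed, and the job is handed in when it is done.

Besides the shell and the picture viewer there is one more tool, called after ">>>" by a JSON object that holds its "op" and its "data", one argument or row to a line. send_rows: Moves the arm, as the interface text tells. Its arguments: {"type":"object","properties":{"rows":{"type":"array"},"force":{"type":"number"}},"required":["rows"]}

```bash
mkdir -p pics; python3 - <<'E'
from plant import arm,cams
import cv2,json
print(arm.get_state())
for n in("scene","top","wrist"):
    f=cams.grab_frame(n); cv2.imwrite(f"pics/{n}0.png",f["pixels"][:,:,::-1]); print(n,f["mtx"],f["origin"],f["orientation"])
E
```

```text
{'t': 0.0, 'q': array([ 1.25941936e+00,  3.51228416e-01,  1.65242256e+00,  4.46773217e-05,
        1.13907159e+00, -8.46038978e-02]), 'joint_velocities': array([ 0.00057552,  0.0002165 , -0.00136225, -0.0009319 , -0.00148618,
        0.0008685 ]), 'effort': array([ 5.80086908e-04, -4.97319460e+01, -2.85270452e+01,  6.98890421e-02,
        2.56932032e-02, -8.38406277e-05]), 'tool_pos': array([0.1235219 , 0.5356056 , 0.21810629]), 'tcp_rot': array([ 2.96218089e-04,  7.82576588e-01,  6.22554065e-01, -4.81499962e-04]), 'ft_force': array([-0.53183018,  0.07194705,  0.60324735]), 'moment': array([0.02275182, 0.00929603, 0.02184842]), 'opening': 0.09301248222312995}
scene [[379.34797885   0.         316.27925271]
 [  0.         379.34797885 204.75149018]
 [  0.           0.           1.        ]] [ 0.02428231 -0.95316465  0.5581078 ] [-0.51710252  0.81864066 -0.20744922  0.1392741 ]
top [[378.82801061   0.         317.32834753]
 [  0.         378.82801061 199.26753099]
 [  0.           0.           1.        ]] [ 0.47872033 -0.02706683  1.29019912] [-0.02981294  0.71638169 -0.69667684  0.02344858]
wrist [[289.01845355   0.         318.37886437]
 [  0.         289.01845355 199.77524028]
 [  0.           0.           1.        ]] [0.04805652 0.55186914 0.3839541 ] [0.1118927  0.77444116 0.61629648 0.08887953]
```

View pics/scene0.png

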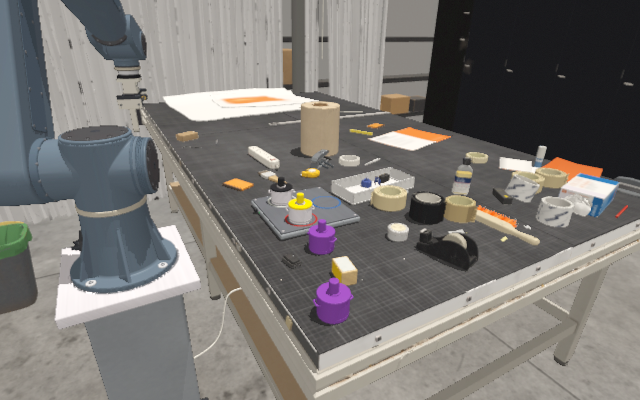

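View pics/top0.png

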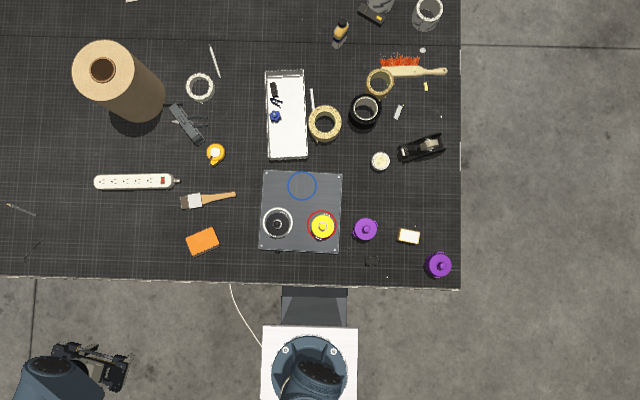

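View pics/wrist0.png

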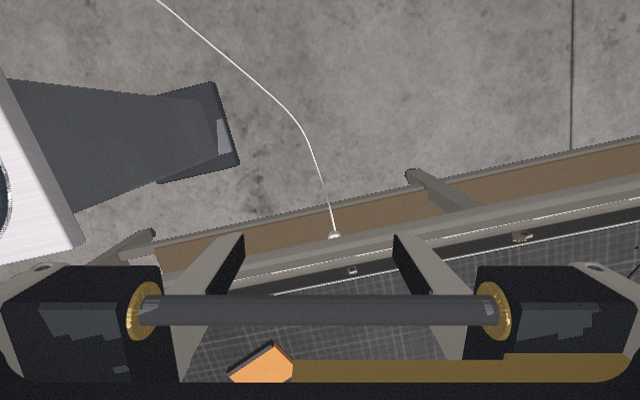

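The top view shows the yellow-lidded pot at (322,226) in the red ring, the black-lidded pot at (277,223) in the white ring, the empty blue ring at (302,186) and the block at (409,237). The purple look-alikes are at (365,229) and (440,265). I'll crop closer.

```bash
python3 - <<'E'
import cv2
a=cv2.imread("pics/top0.png")[160:285,250:460]
cv2.imwrite("pics/topc.png",cv2.resize(a,None,fx=3.8,fy=3.8,interpolation=cv2.INTER_CUBIC))
a=cv2.imread("pics/scene0.png")[170:330,235:435]
cv2.imwrite("pics/scenec.png",cv2.resize(a,None,fx=3.7,fy=3.7,interpolation=cv2.INTER_CUBIC))
E
```

```text
(no output)
```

View pics/topc.png

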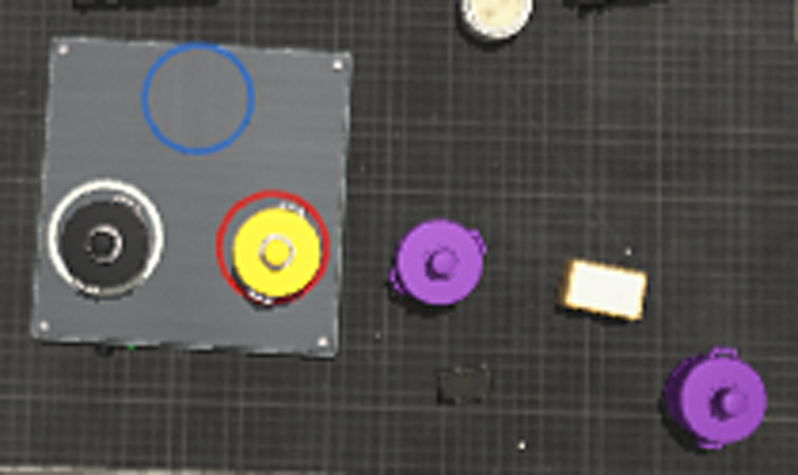

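View pics/scenec.png

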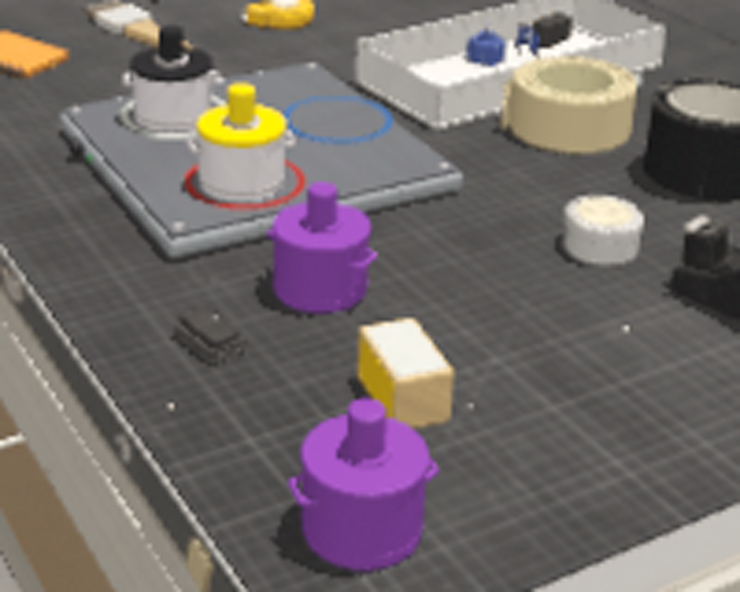

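```bash
cat > h.py <<'E'
import numpy as np, cv2
from scipy.spatial.transform import Rotation as R
def rot(q): return R.from_quat([q[1],q[2],q[3],q[0]])
def ray(f,uv):
    d=np.linalg.inv(f["mtx"])@[uv[0],uv[1],1.]
    return np.array(f["origin"]),rot(f["orientation"]).apply(d)
def atz(f,uv,z):
    o,d=ray(f,uv); return o+d*(z-o[2])/d[2]
def tri(obs):
    A=np.zeros((3,3));b=np.zeros(3)
    for f,uv in obs:
        o,d=ray(f,uv); d=d/np.linalg.norm(d);P=np.eye(3)-np.outer(d,d);A+=P;b+=P@o
    p=np.linalg.solve(A,b); 
    return p,[np.linalg.norm(np.cross(p-ray(f,uv)[0],ray(f,uv)[1]))/np.linalg.norm(ray(f,uv)[1]) for f,uv in obs]
def proj(f,p):
    c=rot(f["orientation"]).inv().apply(np.array(p)-f["origin"]); k=f["mtx"]@c; return k[:2]/k[2]
E
python3 - <<'E'
from h import *
from plant import arm,cams
T=cams.grab_frame("top");S=cams.grab_frame("scene")
import pickle; pickle.dump((T,S),open("f0.pkl","wb"))
h=lambda f:cv2.cvtColor(f["pixels"],cv2.COLOR_RGB2HSV)
hsv=h(T)
def mask(lo,hi,x0,x1,y0,y1):
    m=cv2.inRange(hsv,np.array(lo),np.array(hi)); k=np.zeros_like(m);k[y0:y1,x0:x1]=m[y0:y1,x0:x1];return k
m={"blue":mask((100,100,60),(125,255,255),280,325,165,205),"red":mask((170,90,60),(180,255,255),300,342,200,245)|mask((0,120,60),(8,255,255),300,342,200,245)}
w=mask((0,0,150),(180,60,255),258,296,203,243);m["white"]=w
for n,k in m.items():
    pts=np.argwhere(k)[:,::-1].astype(np.float64)
    P=np.array([atz(T,p,.024) for p in pts])[:,:2]
    A=np.c_[2*P,np.ones(len(P))]
    keep=np.ones(len(P),bool)
    for _ in range(6):
        s=np.linalg.lstsq(A[keep],(P[keep]**2).sum(1),rcond=None)[0]; r=np.sqrt(s[2]+s[0]**2+s[1]**2)
        e=abs(np.linalg.norm(P-s[:2],axis=1)-r);keep=e<.005
    print(n,len(P),keep.sum(),s[:2],r)
# crop-pixel guesses: top scale 3.8 offset (250,160); scene 3.7 offset (235,170)
tp=lambda x,y:((x+.5)/3.8+250-.5,(y+.5)/3.8+160-.5)
sp=lambda x,y:((x+.5)/3.7+235-.5,(y+.5)/3.7+170-.5)
print("yknob top",tri([(T,tp(277,250)),(S,sp(240,91))]))
print("bknob top",tri([(T,tp(104,243)),(S,sp(171,32))]))
for n,t,s in [("blk NL",(569,262),(359,341)),("blk NR",(647,271),(0,0)),("blk SR",(640,320),0),("SL",(563,311),0)]:
    print(n,atz(T,tp(*t),.04))
for n,t in [("pl",(63,49)),("pr",(337,65)),("sr",(322,342)),("sl",(43,325))]: print(n,atz(T,tp(*t),.024))
print("purple1 lid",atz(T,tp(440,263),.056),"purple2",atz(T,tp(722,400),.056),"eraser",atz(T,tp(464,385),.019),"tin",atz(T,tp(497,5),.03))
E
```

```text
blue 161 161 [0.61934647 0.04001214] 0.04734790329755178
red 156 156 [ 0.48960923 -0.02989091] 0.04717529410948125
white 204 177 [0.49422971 0.11760209] 0.04733726325368904
yknob top (array([ 0.48510591, -0.03288607,  0.10709578]), [np.float64(0.0017075290908237497), np.float64(0.0017075290908237126)])
bknob top (array([0.48749385, 0.10876794, 0.10797996]), [np.float64(0.000958290624834909), np.float64(0.0009582906248350733)])
blk NL [ 0.48384125 -0.28658915  0.04      ]
blk NR [ 0.47798742 -0.35390605  0.04      ]
blk SR [ 0.43574268 -0.34821989  0.04      ]
SL [ 0.4415685  -0.28192731  0.04      ]
pl [0.65981324 0.16063129 0.024     ]
pr [ 0.65209865 -0.08278363  0.024     ]
sr [ 0.40819755 -0.07554769  0.024     ]
sl [0.41597518 0.16880443 0.024     ]
purple1 lid [ 0.47982332 -0.17335074  0.056     ] purple2 [ 0.37093709 -0.41390766  0.056     ] eraser [ 0.37417464 -0.20065948  0.019     ] tin [ 0.70849513 -0.22249131  0.03      ]
```

```bash
cat > mv.py <<'E'
import sys
from h import *
from plant import arm
# args: world target x y z, jaw-axis yaw direction (deg; tool x = (sin,cos) i.e. 0 -> world +y, tool down)
s=arm.get_state();Rt=rot(s["tcp_rot"]);p=s["tool_pos"]
x,y,z,a=map(float,sys.argv[1:5]);a=np.radians(a)
X=np.array([np.sin(a),np.cos(a),0]);Z=np.array([0,0,-1]);Y=np.cross(Z,X)
G=R.from_matrix(np.c_[X,Y,Z])
print("t",s["t"],"p",p.round(4),"open",round(s["opening"],4),"F",s["ft_force"].round(2))
print("turn",(Rt.inv()*G).as_rotvec().round(4),"shift cm",(Rt.inv().apply(np.array([x,y,z])-p)*100).round(2))
E
python3 mv.py 0.485 -0.033 0.16 0
```

```text
t 0.25 p [0.1236 0.5358 0.2184] open 0.093 F [-0.44  0.02  0.45]
turn [-1.000e-04  5.000e-04 -2.268e-01] shift cm [-47.29  48.     5.86]
```

Things that could be mistaken for the targets, in top-view pixels:
- **Yellow-lidded pot:** (322,226), on the red ring. The tape measure at (215,153) is yellow too, and the purple pots at (365,229) and (440,265) have the same shape.
- **Black-lidded pot:** (277,223), on the white ring. The black tape roll at (365,110) could be confused with it.
- **Block:** (409,237), with a white top.

I choose (322,226) first. The crop above shows the yellow lid and knob inside the red ring.

>>> {"op": "send_rows", "data": {
  "rows": [
    [[0, 0, -0.1], [-5, 5, 1], 0],
    [[0, 0, -0.227], [-10, 10, 1.8], 0],
    [[0, 0, -0.227], [-47.3, 47.5, 1.8], 0],
    [[0, 0, -0.227], [-47.3, 47.5, 1.8], 0],
    [[0, 0, -0.227], [-47.3, 47.5, 1.8], 0],
    [[0, 0, -0.227], [-47.3, 47.5, 1.8], 0],
    [[0, 0, -0.227], [-47.3, 47.5, 1.8], 0],
    [[0, 0, -0.227], [-47.3, 47.5, 1.8], 0],
    [[0, 0, -0.227], [-47.3, 47.5, 1.8], 0],
    [[0, 0, -0.227], [-47.3, 47.5, 1.8], 0],
    [[0, 0, -0.227], [-47.3, 47.5, 1.8], 0],
    [[0, 0, -0.227], [-47.3, 47.5, 1.8], 0]
  ],
  "force": 30
}}

```text
t: 1.75
tool_pos: [0.4811, -0.0342, 0.2003]
tcp_rot: [0.0, 0.708, 0.706, -0.0]
ft_force: [0.5, -0.3, 0.4]
opening: 0.093
```

```bash
python3 mv.py 0.485 -0.033 0.16 0; python3 - <<'E'
from h import *
from plant import cams
import pickle
f=cams.grab_frame("wrist");pickle.dump(f,open("w1.pkl","wb"));cv2.imwrite("pics/w1.png",f["pixels"][:,:,::-1])
for p in [(.485,-.033,.11),(.4896,-.0299,.024),(.4875,.109,.11)]: print(proj(f,p))
E
```

```text
t 1.75 p [ 0.4811 -0.0342  0.2003] open 0.093 F [ 0.45 -0.28  0.43]
turn [-0.0001  0.0007 -0.0031] shift cm [0.12 0.39 4.03]
[321.23160966 205.88136783]
[323.11638346 188.08774373]
[473.63936504 208.0456753 ]
```

View pics/w1.png

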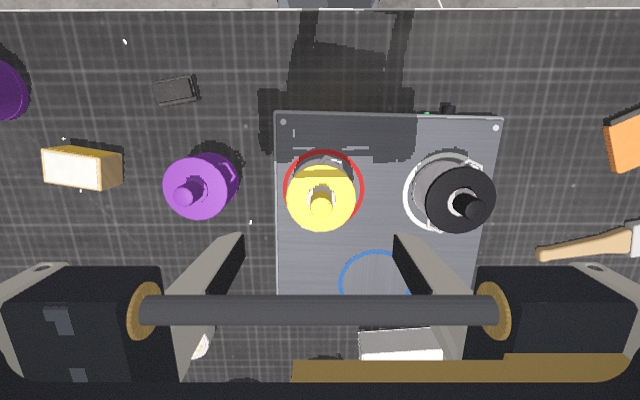

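The knob sits at (321,206) and the projection predicted (321,206), so the position agrees. I'll descend, then close.

>>> {"op": "send_rows", "data": {
  "rows": [
    [[0, 0, 0], [0.1, 0.4, 4], 0],
    [[0, 0, 0], [0.1, 0.4, 8], 0],
    [[0, 0, 0], [0.1, 0.4, 10.5], 0],
    [[0, 0, 0], [0.1, 0.4, 11.5], 0],
    [[0, 0, 0], [0.1, 0.4, 11.5], 0],
    [[0, 0, 0], [0.1, 0.4, 11.5], 120],
    [[0, 0, 0], [0.1, 0.4, 11.5], 180],
    [[0, 0, 0], [0.1, 0.4, 11.5], 255],
    [[0, 0, 0], [0.1, 0.4, 11.5], 255],
    [[0, 0, 0], [0.1, 0.4, 11.5], 255],
    [[0, 0, 0], [0.1, 0.4, 11.5], 255],
    [[0, 0, 0], [0.1, 0.4, 11.5], 255]
  ],
  "force": 25
}}

```text
t: 3.3
tool_pos: [0.484, -0.0318, 0.0852]
tcp_rot: [-0.0, 0.708, 0.706, -0.0]
ft_force: [-0.1, 0.0, 0.1]
opening: 0.0276
```

```bash
python3 mv.py 0.6193 0.040 0.085 0; python3 - <<'E'
from h import *
from plant import cams
import pickle
T=cams.grab_frame("top");S=cams.grab_frame("scene");pickle.dump((T,S),open("f1.pkl","wb"))
a=np.hstack([cv2.resize(T["pixels"][165:265,250:350],(400,400),interpolation=2),cv2.resize(S["pixels"][140:240,240:340],(400,400),interpolation=2)])
cv2.imwrite("pics/g1.png",a[:,:,::-1])
E
```

```text
t 3.3 p [ 0.484  -0.0318  0.0852] open 0.0276 F [-0.12  0.02  0.13]
turn [-0.0009  0.0002 -0.002 ] shift cm [7.210e+00 1.351e+01 1.000e-02]
```

View pics/g1.png

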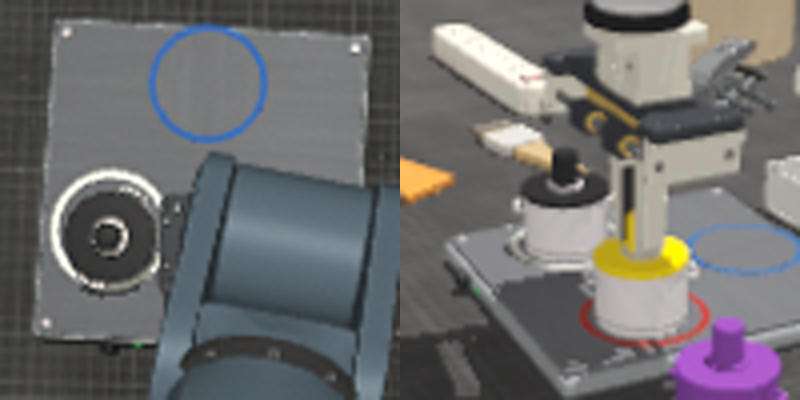

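The gripper is over the yellow knob, but the opening is still 27.6 mm, so it hasn't finished closing.

>>> {"op": "send_rows", "data": {
  "rows": [
    [[0, 0, 0], [0, 0, 0], 255],
    [[0, 0, 0], [0, 0, 0], 255],
    [[0, 0, 0], [0, 0, 0], 255],
    [[0, 0, 0], [0, 0, 0], 255]
  ],
  "force": 25
}}

```text
t: 3.9
tool_pos: [0.484, -0.0318, 0.0852]
tcp_rot: [-0.0, 0.708, 0.706, -0.0]
ft_force: [0.9, -0.5, 0.1]
opening: 0.0217
```

```bash
python3 mv.py 0.6193 0.040 0.085 0; python3 - <<'E'
from h import *
from plant import cams
f=cams.grab_frame("wrist");cv2.imwrite("pics/w2.png",f["pixels"][:,:,::-1])
E
```

```text
t 3.9 p [ 0.484  -0.0318  0.0852] open 0.0217 F [ 0.93 -0.53  0.09]
turn [-0.001   0.0003 -0.0019] shift cm [ 7.21 13.52  0.  ]
```

View pics/w2.png

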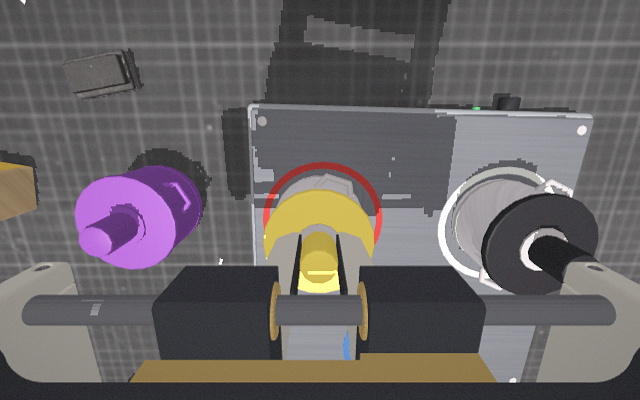

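The opening is 21.7 mm, so the 22 mm knob is held. I'll slide it to blue.

>>> {"op": "send_rows", "data": {
  "rows": [
    [[0, 0, 0], [0.4, 0.7, 0], 255],
    [[0, 0, 0], [1.1, 2.0, 0], 255],
    [[0, 0, 0], [1.9, 3.6, 0], 255],
    [[0, 0, 0], [2.8, 5.2, 0], 255],
    [[0, 0, 0], [3.6, 6.8, 0], 255],
    [[0, 0, 0], [4.5, 8.4, 0], 255],
    [[0, 0, 0], [5.3, 10.0, 0], 255],
    [[0, 0, 0], [6.2, 11.6, 0], 255],
    [[0, 0, 0], [6.9, 12.9, 0], 255],
    [[0, 0, 0], [7.2, 13.5, 0], 255],
    [[0, 0, 0], [7.2, 13.5, 0], 255],
    [[0, 0, 0], [7.2, 13.5, 0], 255]
  ]
}}

```text
t: 5.45
tool_pos: [0.6194, 0.0401, 0.0852]
tcp_rot: [-0.0, 0.708, 0.706, -0.0]
ft_force: [1.0, 0.9, 2.1]
opening: 0.0213
```

```bash
python3 mv.py 0.6193 0.040 0.085 0; python3 - <<'E'
from h import *
from plant import cams
import pickle
W=cams.grab_frame("wrist");S=cams.grab_frame("scene");pickle.dump((W,S),open("f2.pkl","wb"))
a=np.hstack([cv2.resize(W["pixels"],(480,300),interpolation=cv2.INTER_AREA),cv2.resize(S["pixels"][140:240,240:340],(300,300),interpolation=2)])
cv2.imwrite("pics/g2.png",a[:,:,::-1])
E
```

```text
t 5.45 p [0.6194 0.0401 0.0852] open 0.0213 F [1.01 0.89 2.14]
turn [-0.0002  0.0001 -0.002 ] shift cm [-0.01 -0.01  0.02]
```

View pics/g2.png

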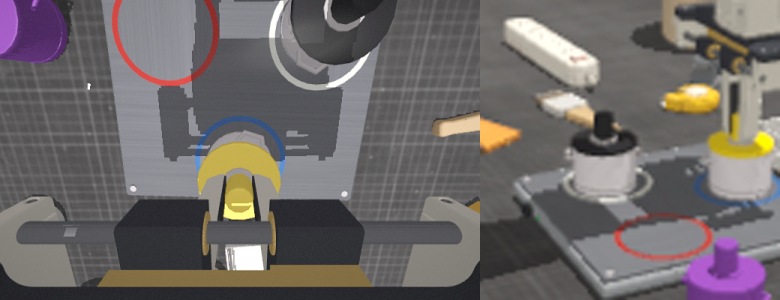

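The pot is on the blue ring. I'll open, rise and check.

>>> {"op": "send_rows", "data": {
  "rows": [
    [[0, 0, 0], [0, 0, 0], 60],
    [[0, 0, 0], [0, 0, 0], 0],
    [[0, 0, 0], [0, 0, 0], 0],
    [[0, 0, 0], [0, 0, 0], 0],
    [[0, 0, 0], [0, 0, -2], 0],
    [[0, 0, 0], [0, 0, -5], 0],
    [[0, 0, 0], [0, 0, -9], 0],
    [[0, 0, 0], [0, 0, -12], 0],
    [[0, 0, 0], [3, -7, -12], 0],
    [[0, 0, 0], [7, -13, -12], 0],
    [[0, 0, 0], [7, -13, -12], 0]
  ]
}}

```text
t: 6.92
tool_pos: [0.4872, 0.1114, 0.2068]
tcp_rot: [0.0, 0.707, 0.707, 0.0]
ft_force: [0.7, 0.4, -0.6]
opening: 0.0931
```

```bash
python3 mv.py 0.4875 0.1088 0.085 0; python3 - <<'E'
from h import *
from plant import cams
import pickle
W=cams.grab_frame("wrist");S=cams.grab_frame("scene");T=cams.grab_frame("top");pickle.dump((W,S,T),open("f3.pkl","wb"))
cv2.imwrite("pics/w3.png",W["pixels"][:,:,::-1])
a=np.hstack([cv2.resize(T["pixels"][165:265,250:350],(400,400),interpolation=2),cv2.resize(S["pixels"][140:240,240:340],(400,400),interpolation=2)])
cv2.imwrite("pics/g3.png",a[:,:,::-1])
for p in [(.6193,.04,.11),(.4875,.1088,.11),(.6193,.04,.08)]: print(proj(W,p),proj(S,p))
E
```

```text
t 6.925 p [0.4872 0.1114 0.2068] open 0.0931 F [ 0.67  0.37 -0.59]
turn [ 0.0005 -0.0002 -0.001 ] shift cm [-0.26  0.03 12.18]
[253.49850302 317.45972331] [326.78835502 177.88776976]
[317.15591731 200.08918148] [281.12856872 177.70632239]
[258.97017243 300.27134303] [326.5581502  186.39229575]
```

View pics/w3.png

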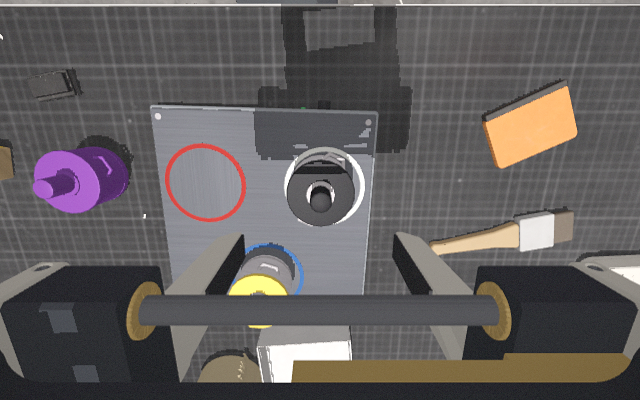

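View pics/g3.png

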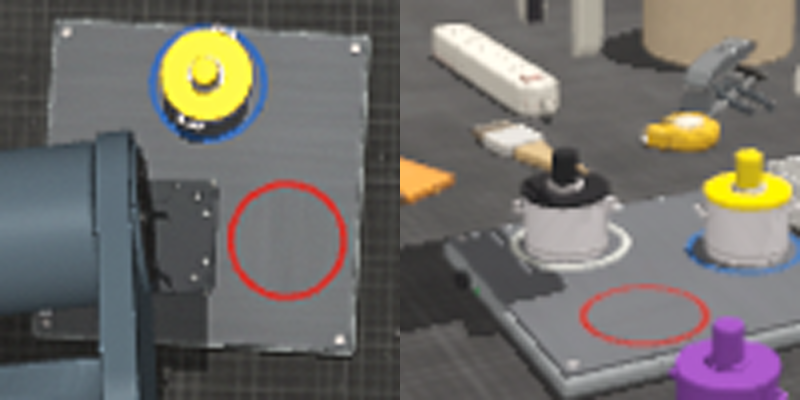

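The yellow pot now stands in the blue ring, with its knob at (205,70) in the left crop. The black knob is at (320,198) in the wrist picture, against a predicted (317,200). I'll work out both positions.

```bash
python3 - <<'E'
from h import *
import pickle
W,S,T=pickle.load(open("f3.pkl","rb"))
tc=lambda x,y:((x+.5)/4+250-.5,(y+.5)/4+165-.5); sc=lambda x,y:((x+.5)/4+240-.5,(y+.5)/4+140-.5)
print("ylw",atz(T,tc(205,70),.11),tri([(T,tc(205,70)),(S,sc(748,155) if 0 else sc(348,155))]))
hsv=cv2.cvtColor(T["pixels"],cv2.COLOR_RGB2HSV); m=cv2.inRange(hsv,np.array((22,120,120)),np.array((35,255,255)));m[:,:280]=0;m[:,330:]=0;m[:165]=0;m[220:]=0
c=cv2.minEnclosingCircle(np.argwhere(m)[:,::-1].astype(np.float32).copy());print(c,atz(T,c[0],.08))
print("blk",atz(W,(320.5,197),.11),tri([(W,(320.5,197)),(S,sc(165,155))]))
hsv=cv2.cvtColor(T["pixels"],cv2.COLOR_RGB2HSV)
E
```

```text
ylw [0.62012296 0.03792233 0.11      ] (array([0.6192235 , 0.03854886, 0.10888848]), [np.float64(0.0011736703392429737), np.float64(0.0011736703392432562)])
((301.1440734863281, 183.66949462890625), 11.459442138671875) [0.61874665 0.03855208 0.08      ]
blk [0.48445819 0.11196499 0.11      ] (array([0.48659594, 0.11166617, 0.10647022]), [np.float64(0.0011361249086987901), np.float64(0.0011361249086987977)])
```

Yellow is within about 2 mm of the blue ring's centre. Next is the black pot, at about (0.486, 0.111).

>>> {"op": "send_rows", "data": {
  "rows": [
    [[0, 0, 0], [-0.1, -0.1, 4], 0],
    [[0, 0, 0], [-0.1, -0.1, 8], 0],
    [[0, 0, 0], [-0.1, -0.1, 11], 0],
    [[0, 0, 0], [-0.1, -0.1, 12.1], 100],
    [[0, 0, 0], [-0.1, -0.1, 12.1], 180],
    [[0, 0, 0], [-0.1, -0.1, 12.1], 255],
    [[0, 0, 0], [-0.1, -0.1, 12.1], 255],
    [[0, 0, 0], [-0.1, -0.1, 12.1], 255],
    [[0, 0, 0], [-0.1, -0.1, 12.1], 255],
    [[0, 0, 0], [-0.1, -0.1, 12.1], 255],
    [[0, 0, 0], [-0.1, -0.1, 12.1], 255],
    [[0, 0, 0], [-0.1, -0.1, 12.1], 255]
  ]
}}

```text
t: 8.57
tool_pos: [0.4888, 0.1096, 0.0858]
tcp_rot: [0.001, 0.707, 0.707, 0.001]
ft_force: [-0.6, 1.8, 1.8]
opening: 0.0221
```

>>> {"op": "send_rows", "data": {
  "rows": [
    [[0, 0, 0], [0, 0, 0], 255],
    [[0, 0, 0], [0, 0, 0], 255]
  ]
}}

```text
t: 8.82
tool_pos: [0.4887, 0.1096, 0.0858]
tcp_rot: [0.001, 0.707, 0.707, 0.001]
ft_force: [-0.8, 0.2, 0.6]
opening: 0.0213
```

```bash
python3 mv.py 0.4896 -0.030 0.085 0; python3 - <<'E'
from h import *
from plant import cams
import pickle
W=cams.grab_frame("wrist")
cv2.imwrite("pics/w4.png",W["pixels"][:,:,::-1])
E
```

```text
t 8.825 p [0.4887 0.1096 0.0858] open 0.0213 F [-0.8   0.22  0.58]
turn [ 0.0016 -0.0001 -0.0009] shift cm [-13.96   0.1    0.08]
```

View pics/w4.png

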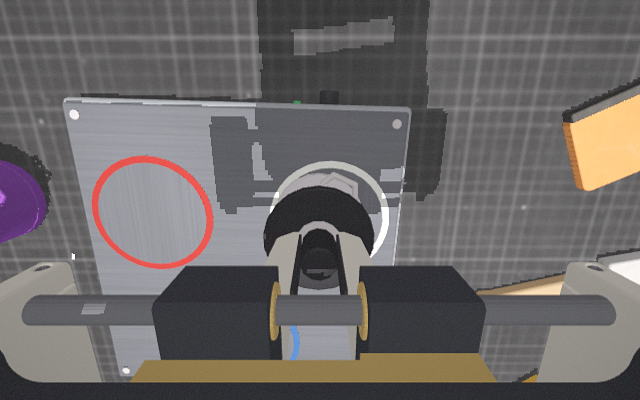

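The black knob is held at 21.3 mm. The pot sits about 2 mm short of the TCP in x, so I'll add that to the slide.

>>> {"op": "send_rows", "data": {
  "rows": [
    [[0, 0, 0], [-0.6, 0, 0], 255],
    [[0, 0, 0], [-1.9, 0, 0], 255],
    [[0, 0, 0], [-3.5, 0.1, 0], 255],
    [[0, 0, 0], [-5.1, 0.1, 0], 255],
    [[0, 0, 0], [-6.7, 0.1, 0], 255],
    [[0, 0, 0], [-8.3, 0.2, 0], 255],
    [[0, 0, 0], [-9.9, 0.2, 0], 255],
    [[0, 0, 0], [-11.5, 0.2, 0], 255],
    [[0, 0, 0], [-13, 0.2, 0], 255],
    [[0, 0, 0], [-14, 0.2, 0], 255],
    [[0, 0, 0], [-14, 0.2, 0], 255],
    [[0, 0, 0], [-14, 0.2, 0], 255]
  ]
}}

```text
t: 10.38
tool_pos: [0.4907, -0.0303, 0.0858]
tcp_rot: [0.001, 0.707, 0.707, 0.001]
ft_force: [0.0, -2.0, 1.0]
opening: 0.0216
```

>>> {"op": "send_rows", "data": {
  "rows": [
    [[0, 0, 0], [0, 0, 0], 60],
    [[0, 0, 0], [0, 0, 0], 0],
    [[0, 0, 0], [0, 0, 0], 0],
    [[0, 0, 0], [0, 0, 0], 0],
    [[0, 0, 0], [0, 0, -2], 0],
    [[0, 0, 0], [0, 0, -5], 0],
    [[0, 0, 0], [0, 0, -9], 0],
    [[0, 0, 0], [0, 0, -12], 0],
    [[0, 0, 0], [-5, -2, -12], 120],
    [[0, 0, 0], [-10, -4, -12], 255],
    [[0, 0, 0], [-15, -6, -12], 255],
    [[0, 0, 0], [-15, -6, -12], 255]
  ]
}}

```text
t: 11.88
tool_pos: [0.4293, -0.1826, 0.2058]
tcp_rot: [0.001, 0.709, 0.705, 0.0]
ft_force: [0.2, 0.9, 0.2]
opening: 0.0574
```

```bash
python3 mv.py 0.405 -0.313 0.12 5; python3 - <<'E'
from h import *
from plant import cams
import pickle
W=cams.grab_frame("wrist");S=cams.grab_frame("scene");T=cams.grab_frame("top");pickle.dump((W,S,T),open("f4.pkl","wb"))
cv2.imwrite("pics/w5.png",W["pixels"][:,:,::-1])
a=np.hstack([cv2.resize(T["pixels"][165:265,250:350],(400,400),interpolation=2),cv2.resize(S["pixels"][140:240,240:340],(400,400),interpolation=2)])
cv2.imwrite("pics/g5.png",a[:,:,::-1])
for p in [(.4896,-.03,.11),(.44,-.315,.0)]: print(proj(W,p),proj(S,p),proj(T,p))
E
```

```text
t 11.875 p [ 0.4293 -0.1826  0.2058] open 0.0574 F [0.22 0.87 0.22]
turn [0.0017 0.0002 0.0823] shift cm [-13.05  -2.38   8.58]
[472.28594393 256.96751876] [300.98974552 192.69930305] [321.38613293 224.42678016]
[219.15508006 184.42388276] [335.79538609 279.15148386] [405.1715622  241.79760282]
```

View pics/w5.png

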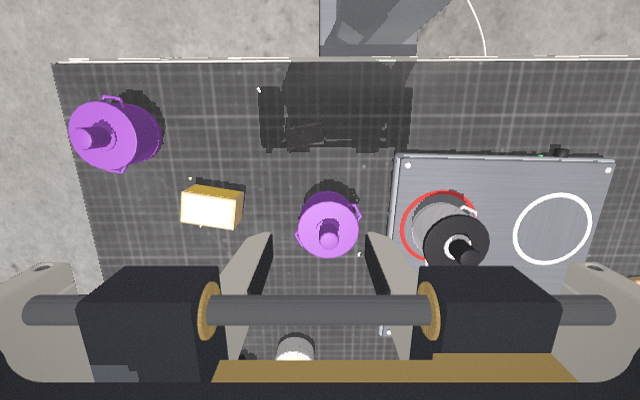

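View pics/g5.png

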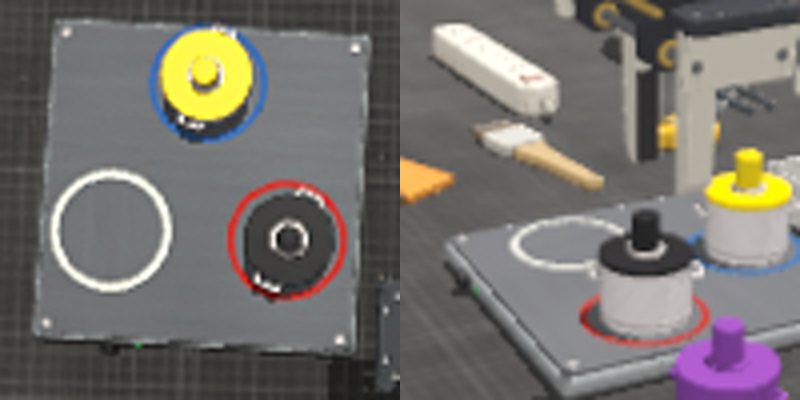

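The black knob is at top pixel (322.0,224.5); the exact red centre would give (321.4,224.4), about 2 mm off. Yellow hasn't moved. Next I'll bring the closed fingers behind the block.

>>> {"op": "send_rows", "data": {
  "rows": [
    [[0, 0, 0.082], [-4.5, -1, 0], 255],
    [[0, 0, 0.082], [-9, -2, 2], 255],
    [[0, 0, 0.082], [-13, -2.4, 5], 255],
    [[0, 0, 0.082], [-13, -2.4, 9], 255],
    [[0, 0, 0.082], [-13, -2.4, 13], 255],
    [[0, 0, 0.082], [-13, -2.4, 16], 255],
    [[0, 0, 0.082], [-13, -2.4, 17.4], 255],
    [[0, 0, 0.082], [-13, -2.4, 17.4], 255],
    [[0, 0, 0.082], [-13, -2.4, 17.4], 255]
  ]
}}

```text
t: 13.15
tool_pos: [0.4074, -0.3098, 0.0327]
tcp_rot: [0.001, 0.736, 0.677, 0.001]
ft_force: [-0.5, -0.4, -0.1]
opening: 0.0004
```

```bash
python3 mv.py 0.44 -0.316 0.031 5; cat > look.py <<'E'
from h import *
from plant import cams
import sys
S=cams.grab_frame("scene");W=cams.grab_frame("wrist");T=cams.grab_frame("top")
a=cv2.resize(S["pixels"][215:335,270:410],(466,400),interpolation=2)
b=cv2.resize(W["pixels"],(320,200),interpolation=3);c=cv2.resize(T["pixels"][190:280,350:494],(320,200),interpolation=2)
cv2.imwrite("pics/%s.png"%sys.argv[1],np.hstack([a,np.vstack([b,c])])[:,:,::-1])
E
python3 look.py b1
```

```text
t 13.15 p [ 0.4074 -0.3098  0.0327] open 0.0004 F [-0.53 -0.36 -0.07]
turn [0.0029 0.0006 0.005 ] shift cm [-0.35  3.3   0.18]
```

View pics/b1.png

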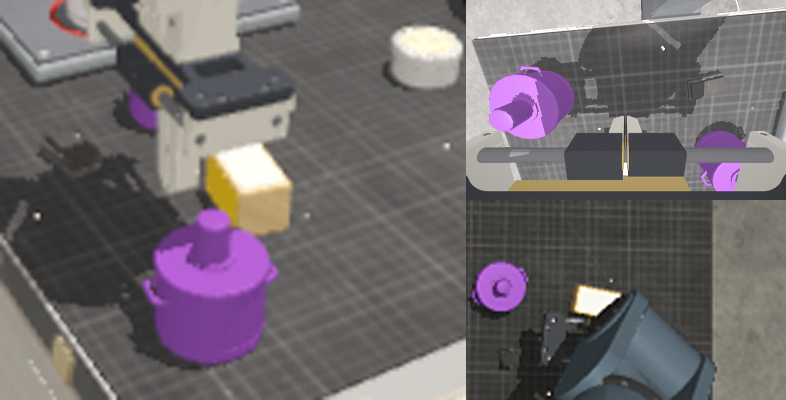

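The fingers are 25 mm behind the yellow side of the block, which is free in front of them. I'll push slowly, rising slightly.

>>> {"op": "send_rows", "data": {
  "rows": [
    [[0, 0, 0], [-0.3, 0.8, 0.1], 255],
    [[0, 0, 0], [-0.3, 1.4, 0.1], 255],
    [[0, 0, 0], [-0.3, 1.8, 0.1], 255],
    [[0, 0, 0], [-0.3, 2.1, 0.1], 255],
    [[0, 0, 0], [-0.3, 2.4, 0.1], 255],
    [[0, 0, 0], [-0.3, 2.7, 0.1], 255],
    [[0, 0, 0], [-0.3, 3.0, 0.0], 255],
    [[0, 0, 0], [-0.3, 3.2, -0.1], 255]
  ]
}}

```text
t: 14.3
tool_pos: [0.4389, -0.3156, 0.0337]
tcp_rot: [0.001, 0.736, 0.677, 0.001]
ft_force: [-1.3, -0.1, -0.1]
opening: 0.0006
```

```bash
python3 mv.py 0.44 -0.316 0.031 5; python3 look.py b2
```

```text
t 14.3 p [ 0.4389 -0.3156  0.0337] open 0.0006 F [-1.27 -0.08 -0.07]
turn [0.0029 0.0006 0.0046] shift cm [-0.03  0.11  0.27]
```

View pics/b2.png

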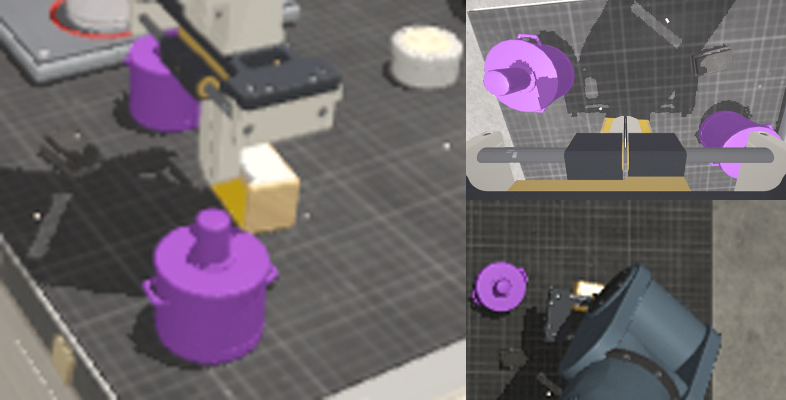

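The block is tilting and its near lower edge has lifted, with about 1.3 N on the tool. I'll continue.

>>> {"op": "send_rows", "data": {
  "rows": [
    [[0, 0, 0], [0, 0.3, 0], 255],
    [[0, 0, 0], [0, 0.6, 0], 255],
    [[0, 0, 0], [0, 0.9, -0.1], 255],
    [[0, 0, 0], [0, 1.1, -0.1], 255],
    [[0, 0, 0], [0, 1.3, -0.1], 255]
  ]
}}

```text
t: 15.08
tool_pos: [0.4519, -0.3166, 0.0347]
tcp_rot: [0.001, 0.736, 0.677, 0.001]
ft_force: [-1.3, -0.2, 1.0]
opening: 0.0004
```

```bash
python3 mv.py 0.44 -0.316 0.031 5; python3 look.py b3
```

```text
t 15.075 p [ 0.4519 -0.3166  0.0347] open 0.0004 F [-1.28 -0.22  0.96]
turn [0.003  0.0006 0.0047] shift cm [-0.04 -1.19  0.37]
```

View pics/b3.png

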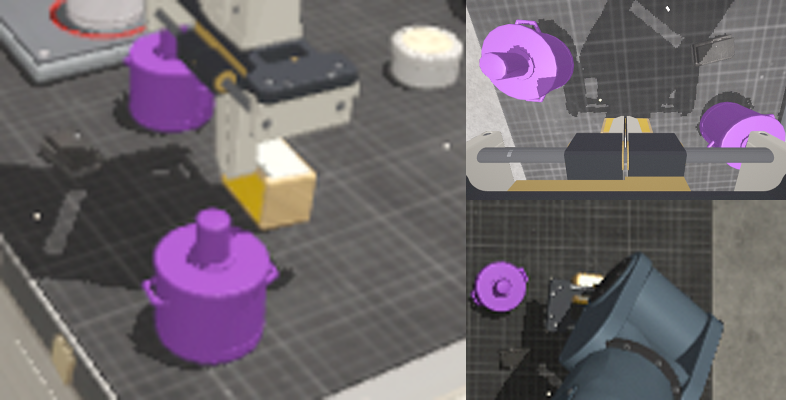

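```bash
python3 - <<'E'
from h import *
from plant import cams
S=cams.grab_frame("scene")
a=cv2.resize(S["pixels"][245:305,320:400],(800,600),interpolation=2)
cv2.imwrite("pics/b4.png",a[:,:,::-1])
import pickle
T,S0=pickle.load(open("f0.pkl","rb"))
a=cv2.resize(S0["pixels"][245:305,320:400],(800,600),interpolation=2)
cv2.imwrite("pics/b40.png",a[:,:,::-1])
E
```

```text
(no output)
```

View pics/b4.png

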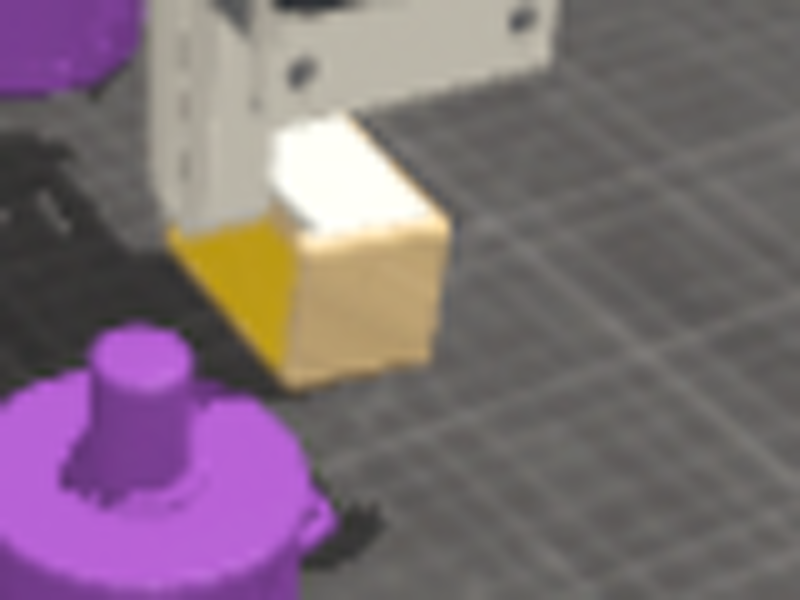

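View pics/b40.png

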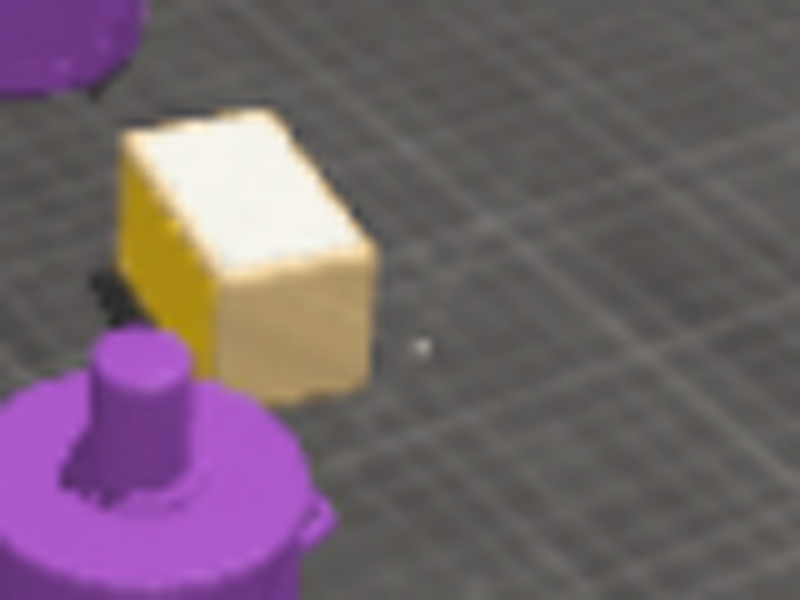

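The block slid about 13 mm instead of tipping: its far lower corner moved from (370,383) to (430,360) in the enlarged crops. A level push doesn't give enough torque. I'll back off 4 mm and push along the true arc, up as well as forward.

>>> {"op": "send_rows", "data": {
  "rows": [
    [[0, 0, 0], [0, -0.5, 0.1], 255],
    [[0, 0, 0], [0, -0.5, 0.2], 255],
    [[0, 0, 0], [0, 0.1, 0.2], 255],
    [[0, 0, 0], [0, 0.6, -0.3], 255],
    [[0, 0, 0], [0, 1.1, -0.75], 255],
    [[0, 0, 0], [0, 1.7, -1.1], 255],
    [[0, 0, 0], [0, 2.3, -1.35], 255]
  ]
}}

```text
t: 16.15
tool_pos: [0.4753, -0.3185, 0.0487]
tcp_rot: [0.002, 0.736, 0.677, 0.001]
ft_force: [-0.8, 0.2, 0.8]
opening: 0.0003
```

```bash
python3 mv.py 0.44 -0.316 0.031 5; python3 - <<'E'
from h import *
from plant import cams
S=cams.grab_frame("scene")
a=cv2.resize(S["pixels"][235:310,320:420],(800,600),interpolation=2)
cv2.imwrite("pics/b5.png",a[:,:,::-1])
E
```

```text
t 16.15 p [ 0.4753 -0.3185  0.0487] open 0.0003 F [-0.84  0.24  0.77]
turn [0.0034 0.0009 0.0048] shift cm [-0.03 -3.54  1.76]
```

View pics/b5.png

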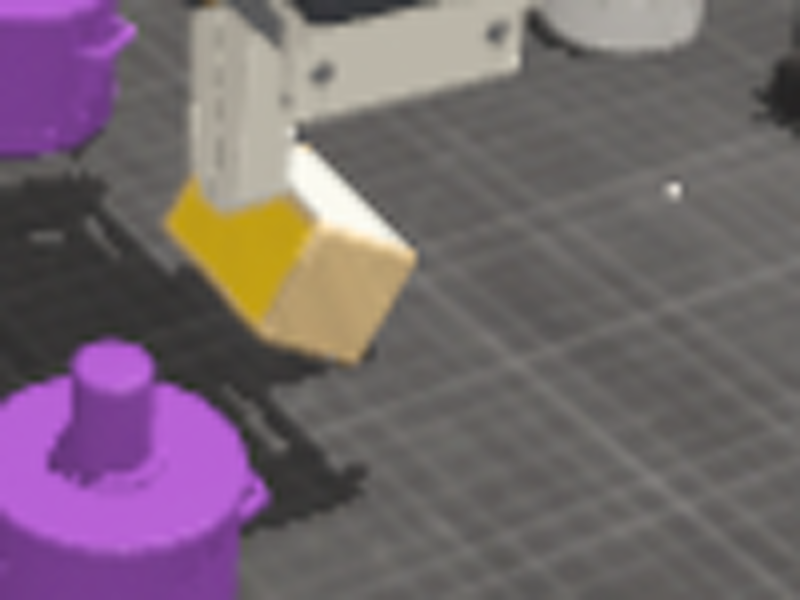

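That works: the block leans about 30°. I'll continue the arc past 45°.

>>> {"op": "send_rows", "data": {
  "rows": [
    [[0, 0, 0], [0, 0.5, -0.2], 255],
    [[0, 0, 0], [0, 1.0, -0.3], 255],
    [[0, 0, 0], [0, 1.5, -0.3], 255],
    [[0, 0, 0], [0, 2.0, -0.3], 255],
    [[0, 0, 0], [0, 2.4, -0.3], 255],
    [[0, 0, 0], [0, 2.4, -0.3], 255]
  ]
}}

```text
t: 16.95
tool_pos: [0.5, -0.3206, 0.0519]
tcp_rot: [0.002, 0.736, 0.677, 0.001]
ft_force: [-0.8, -0.6, 0.0]
opening: 0.0003
```

```bash
python3 mv.py 0.44 -0.316 0.031 5; python3 - <<'E'
from h import *
from plant import cams
S=cams.grab_frame("scene")
a=cv2.resize(S["pixels"][235:310,320:420],(800,600),interpolation=2)
cv2.imwrite("pics/b6.png",a[:,:,::-1])
E
```

```text
t 16.95 p [ 0.5    -0.3206  0.0519] open 0.0003 F [-0.78 -0.57  0.04]
turn [0.004  0.0011 0.0051] shift cm [-0.03 -6.03  2.06]
```

View pics/b6.png

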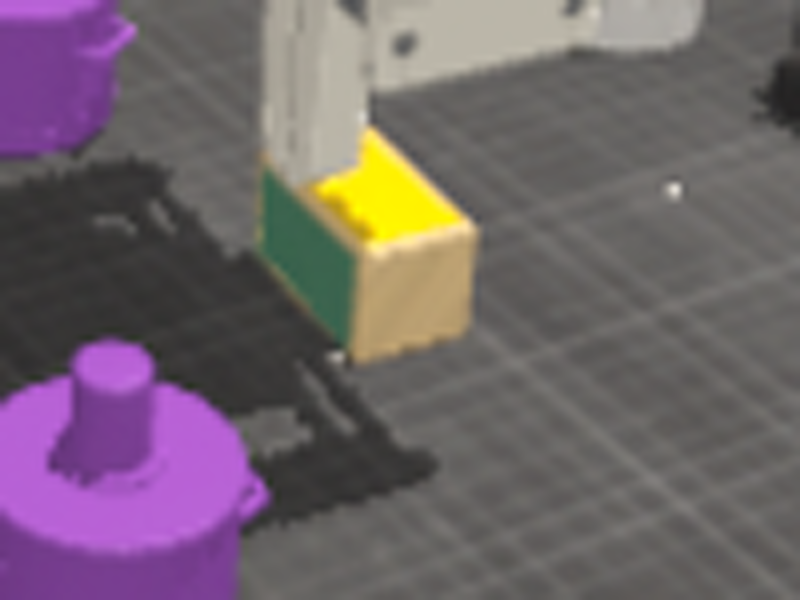

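The block now lies on a yellow face, with yellow on top and green toward the robot. I'll raise and back off, let it lie, and measure it.

>>> {"op": "send_rows", "data": {
  "rows": [
    [[0, 0, 0], [0, -1, -1], 255],
    [[0, 0, 0], [0, -4, -1], 255],
    [[0, 0, 0], [0, -6, 0], 255],
    [[0, 0, 0], [0, -6, 1.9], 255],
    [[0, 0, 0], [0, -6, 1.9], 255]
  ]
}}

```text
t: 17.62
tool_pos: [0.4391, -0.3154, 0.0324]
tcp_rot: [0.001, 0.736, 0.677, 0.001]
ft_force: [0.5, -0.1, -0.1]
opening: 0.0009
```

```bash
python3 mv.py 0.45 -0.316 0.031 5; python3 - <<'E'
from h import *
from plant import cams
S=cams.grab_frame("scene");T=cams.grab_frame("top")
import pickle;pickle.dump((S,T),open("f6.pkl","wb"))
a=np.hstack([cv2.resize(S["pixels"][245:295,340:390],(400,400),interpolation=2),cv2.resize(T["pixels"][200:250,380:430],(400,400),interpolation=2)])
cv2.imwrite("pics/b7.png",a[:,:,::-1])
E
```

```text
t 17.625 p [ 0.4391 -0.3154  0.0324] open 0.0009 F [ 0.46 -0.06 -0.13]
turn [0.0025 0.0001 0.0046] shift cm [0.03 1.1  0.15]
```

View pics/b7.png

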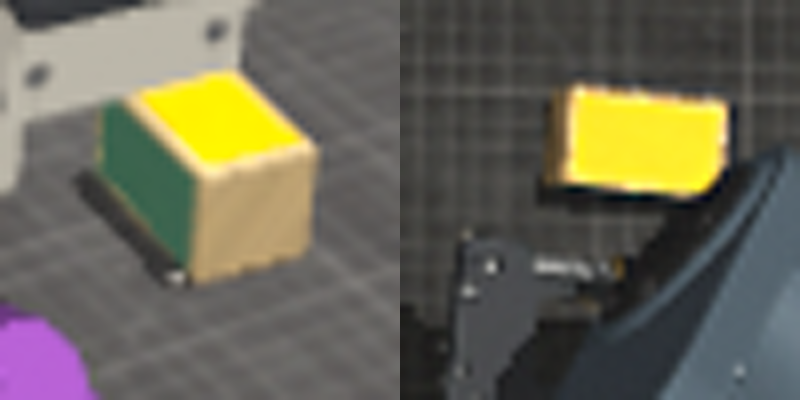

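```bash
python3 - <<'E'
from h import *
import pickle
S,T=pickle.load(open("f6.pkl","rb"))
tc=lambda x,y:((x+.5)/8+380-.5,(y+.5)/8+200-.5);sc=lambda x,y:((x+.5)/8+340-.5,(y+.5)/8+245-.5)
for p in [(568,84),(726,100),(710,196),(556,186)]: print(atz(T,tc(p[0]-400,p[1]),.04))
for p in [(130,95),(205,172),(318,148),(232,68)]: print("s",atz(S,sc(*p),.04))
E
```

```text
[ 0.54481954 -0.28979389  0.04      ]
[ 0.54003248 -0.35479375  0.04      ]
[ 0.50039369 -0.34854271  0.04      ]
[ 0.50272113 -0.28536036  0.04      ]
s [ 0.50353633 -0.30411646  0.04      ]
s [ 0.49967537 -0.34940856  0.04      ]
s [ 0.53753654 -0.35501268  0.04      ]
s [ 0.54098904 -0.30626275  0.04      ]
```

The near face is at x≈0.502 in both views, and the block's top is about 40 x 65 mm with no change in heading. I'll repeat the same arc from contact, 5.2 cm ahead.

>>> {"op": "send_rows", "data": {
  "rows": [
    [[0, 0, 0], [0, 3, 0], 255],
    [[0, 0, 0], [0, 4.9, 0], 255],
    [[0, 0, 0], [0, 5.3, 0], 255],
    [[0, 0, 0], [0, 5.8, -0.5], 255],
    [[0, 0, 0], [0, 6.3, -0.95], 255],
    [[0, 0, 0], [0, 6.9, -1.3], 255],
    [[0, 0, 0], [0, 7.5, -1.55], 255]
  ]
}}

```text
t: 18.6
tool_pos: [0.5151, -0.3222, 0.0498]
tcp_rot: [0.002, 0.736, 0.677, 0.001]
ft_force: [-1.6, -0.1, 4.2]
opening: 0.0005
```

```bash
python3 mv.py 0.44 -0.316 0.031 5; python3 - <<'E'
from h import *
from plant import cams
S=cams.grab_frame("scene")
a=cv2.resize(S["pixels"][225:300,330:430],(800,600),interpolation=2)
cv2.imwrite("pics/b8.png",a[:,:,::-1])
E
```

```text
t 18.6 p [ 0.5151 -0.3222  0.0498] open 0.0005 F [-1.61 -0.06  4.16]
turn [0.0045 0.0017 0.0049] shift cm [ 0.   -7.55  1.85]
```

View pics/b8.png

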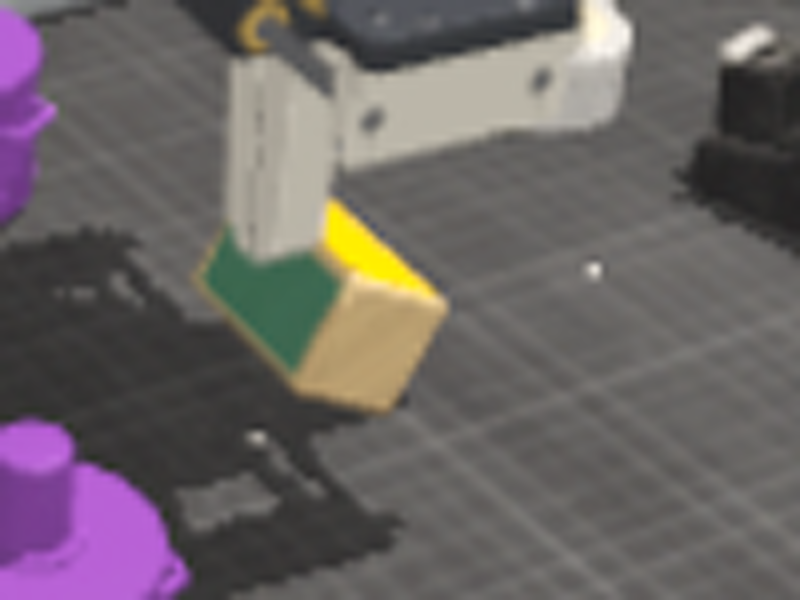

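The lean is about 30° again, with green on the pushed side. I'll finish the arc and then withdraw.

>>> {"op": "send_rows", "data": {
  "rows": [
    [[0, 0, 0], [0, 0.5, -0.2], 255],
    [[0, 0, 0], [0, 1.0, -0.3], 255],
    [[0, 0, 0], [0, 1.5, -0.3], 255],
    [[0, 0, 0], [0, 2.0, -0.3], 255],
    [[0, 0, 0], [0, 2.4, -0.3], 255],
    [[0, 0, 0], [0, 2.4, -0.3], 255],
    [[0, 0, 0], [0, 1.4, -1.3], 255],
    [[0, 0, 0], [0, 0, -4], 255],
    [[0, 0, 0], [0, -5, -8], 255],
    [[0, 0, 0], [0, -10, -12], 255],
    [[0, 0, 0], [0, -14, -15], 255],
    [[0, 0, 0], [0, -14, -15], 255]
  ]
}}

```text
t: 20.15
tool_pos: [0.374, -0.3109, 0.2021]
tcp_rot: [0.005, 0.736, 0.677, 0.001]
ft_force: [1.5, -0.4, -0.3]
opening: 0.0007
```

```bash
python3 mv.py 0.44 -0.316 0.031 5; python3 - <<'E'
from h import *
from plant import cams
S=cams.grab_frame("scene");T=cams.grab_frame("top");W=cams.grab_frame("wrist")
a=np.vstack([np.hstack([cv2.resize(S["pixels"][160:310,235:435],(400,300),interpolation=2),cv2.resize(T["pixels"][160:280,250:410+0],(400,300),interpolation=2)]),np.hstack([cv2.resize(W["pixels"],(400,300)),cv2.resize(T["pixels"][170:260,340:460],(400,300),interpolation=2)])])
cv2.imwrite("pics/e1.png",a[:,:,::-1])
print(proj(T,(.6193,.04,.11)),proj(T,(.4896,-.03,.11)))
E
```

```text
t 20.15 p [ 0.374  -0.3109  0.2021] open 0.0007 F [ 1.49 -0.41 -0.31]
turn [0.0086 0.005  0.0031] shift cm [ 0.13  6.47 17.17]
[300.2048179  182.36775751] [321.38613293 224.42678016]
```

View pics/e1.png

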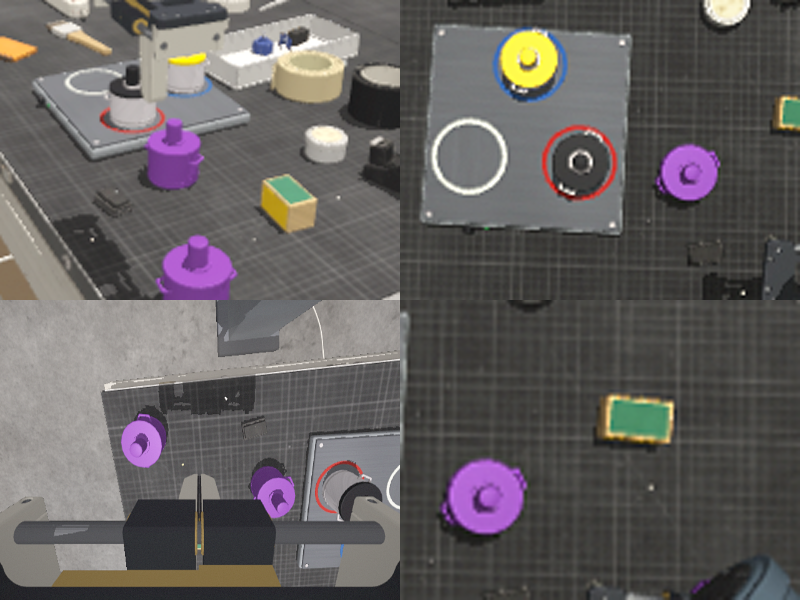

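Green is on top, the block lies flat, and both pots stand in their rings. The gripper is clear of everything. I'll let it settle, then hand in.

>>> {"op": "send_rows", "data": {
  "rows": [
    [[0, 0, 0], [0, 0, 0], 255],
    [[0, 0, 0], [0, 0, 0], 255],
    [[0, 0, 0], [0, 0, 0], 255],
    [[0, 0, 0], [0, 0, 0], 255]
  ]
}}

```text
t: 20.8
tool_pos: [0.3759, -0.3104, 0.1989]
tcp_rot: [0.003, 0.736, 0.677, 0.001]
ft_force: [0.5, 0.1, 0.7]
opening: 0.0005
```

```bash
python3 -c "
from plant import ticket,arm
s=arm.get_state();print(s['t'],s['tool_pos'],abs(s['joint_velocities']).max());print(ticket.close_job())"
```

```text
20.8 [ 0.37585516 -0.31035715  0.19894795] 0.0031786699196781334
the job is handed in; nothing more can be done
None
```

The job is handed in at 20.8 s of the 69 s allowed; the hand-in gave no verdict. I slid the yellow-lidded pot into the blue ring and then the black-lidded pot into the red ring, holding each by its knob without lifting. I then rolled the block over twice, letting it lie on a yellow face before going on to green on top.

- **Pots:** After release, the black pot measured about 2 mm from the red ring's centre. The yellow pot measured 1.5 to 2 mm from the blue centre. A coarser reading off the last picture put it at 3 to 4 mm, which disagrees slightly but is still inside the 11 mm limit.
- **Block:** In the last pictures it lies flat with green on top. I did not measure its final angle.
- **Bystanders:** The eraser, the tin and both purple pots look unmoved, and the gripper was raised clear of everything. I did not measure the bystanders' positions again, and the squeegee, brush and tape measure were only partly in view at the end.
- **What went wrong:** The first level push slid the block about 13 mm instead of tipping it. I backed off and pushed along an upward arc, which tipped it cleanly both times.

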